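Set the pipe home in the left-hand-thread marking jig

ROBOT

A 6-joint arm with a two-finger parallel gripper is mounted at the origin on the work surface. World frame = base frame: x ahead of the robot, y to its left, z up, the work surface at z = 0. Lengths are in mm, angles in rad, forces in N, time in s.
With the tool pointing down it reaches from about 275 to 750 mm from the base axis. Payload 10.2 kg.
Tool frame: the origin (TCP) lies midway between the tips of the shut fingers; the grasp point (between the pads) lies 19 mm behind it; z points along the fingers, y is the direction in which the jaws open and shut (so a half turn about z gives the same grasp; the last joint's range is limited). The gripper opens to 85 mm and grips with 20 to 120 N. Pads are 22 mm wide; open, the fingers measure 114 mm over their backs; the gripper's body (76 mm by 85 mm) begins 54 mm behind the grasp point. The pads swing forward as they close: fully open they stand 13 mm farther back than shut.
Start: joints at [-1.38, 0.313, 1.498, -0, 1.331, -0.223], TCP at [211.086, -480.701, 231.294] pointing down, gripper open.
Joint ranges: [-2.94, 2.94], [-0.97, 2.17], [0.19, 2.56], [-1.23, 4.37], [0.02, 3.11], [-2.88, 2.88]. Speed limits (rad/s): [2.39, 2.39, 3.01, 3.14, 3.14, 3.14].

INTERFACE

Orientations are given as a unit quaternion [w, x, y, z].
In Python, from rig import sense, optics, ctrl gives the robot as it stands.
- The arm moves only by the tool play_rows, never from a script. Its argument "plan" is a list of rows, each a list of 7 numbers: the shift along the world's x, y, z in mm, then the turn, a rotation vector about the world's x, y, z in rad, then the opening, from -1 (shut) to 1 (fully open), so that 0 is half open. A call has 1 to 5 rows; each row shifts and turns the pose as measured when the row begins; what a row does not reach is not made up. A row lasts 1/12 s, in which the tool goes at most 41.7 mm and 7.16 degrees, less where a joint would pass 70% of its speed; a pose out of reach is approached as far as the arm can. A call is refused whole if a number of a shift passes 41.7 or a number of a turn 0.125, either way. A call with a gripper value outside its range is refused whole. The fingers move at their own pace and stop on an object; "grip_force" is the grip in N (left out, the last holds). Time passes only in rows, so rows that do not move let the fingers close. It gives the time, the measured TCP pose, the force and the opening at its end, in the units of the state.
- sense(): the state, without advancing time (a new reading comes with each control period).
- optics.capture(name): name is "scene" or "side" or "wrist"; returns a dict with "img" (480x640x3 uint8, blue, green, red), "fx", "fy", "cx", "cy" (pixels), "world_to_cam" (4x4, takes a point from world to camera coordinates). Camera axes: x right, y up, looking along -z (the intrinsics and any distortion apply to the point x, -y, -z); pixel columns grow to the right and rows downward; lengths in mm; the calibration is good to about 2 mm. A picture is of the moment at which its call begins. There is no depth.
- ctrl.finish_job(): hands the job in, once; it reports no verdict.
The state is a dict: "time_s": time; "joints": joint angles; "dq": joint speeds; "tau": joint torques, N m; "eef_pos": TCP position; "ee_rot": TCP orientation; "force": force on the tool from outside, world axes, zero at the start; "wrist_torque": the same for the moment, N m; "grip_width": opening from 0.0 (shut) to 1.0 (fully open).
Only numpy, scipy, OpenCV 4.12 (cv2) and the standard library are available. Lean on these libraries where they do the work, as an engineer would, in place of code of your own. Each camera call takes 0.05 s, during which the arm holds its last target. There are 200 camera calls.

TASK

The grey pipe has been clamped in the marking jig short of its steel end stop. The clamp knob has a left-hand thread: turn it clockwise until its engraved mark reaches the double line (clamp open), before moving the pipe; then slide the pipe fully home against the end stop, and turn the knob back anticlockwise until its mark stands at the single line again (clamped), not beyond it. Leave the coupler, the carton and the marker pen where they are.

Things in the scene. Friction and masses are not known exactly. Their poses are not given: they have to be found in the camera images.
- jig: Pipe-marking jig, fixed: plywood base 150 (x) x 250 (y) x 18 mm; two wooden V-blocks up to 54 mm high (y -25 to 25 and 50 to 90); over the first an aluminium bridge 128 (x) x 50 (y) mm, top at 115 mm, carrying the clamp; a steel end stop at the -y end. Origin: on the bench under the knob's axis; z up; the pipe lies along its y axis, 55 mm up.
- dial_single (a point): Outer end of the single dark engraved line (= clamped) on the aluminium dial round the knob: dial 104 mm across, on the bridge, top at 119 mm; the line runs outward from the knob in the direction +1.2 rad from the jig's +x (anticlockwise seen from above); this point is 51 mm from the knob's axis.
- dial_double (a point): Outer end, midway between them, of the pair of parallel engraved lines (= open) on the same dial, in the direction -1.2 rad from the jig's +x; 51 mm from the knob's axis.
- knob (a joint): Knob angle about the vertical, rad: 0 = mark at the single line (clamped), growing as it turns CLOCKWISE seen from above, which loosens; 2.4 = mark at the double line (open). Stops at -0.7 and 2.9; starts within 0.15 of 0. Mark direction in the jig frame: 1.2 minus this. Rises 2.55 mm per rad. Friction about 0.1 N m; stays where left. Needs more than one grasp.
- knob_grip (a point): On the knob's axis, in its grip bar. The black knob is a disc 52 mm across, 5 mm thick, with an upright bar on it, 14 mm thick, 50 mm long plus a pointed nose at one end; the bar spans from 17 mm below (the disc) to 13 mm above this point. Take the bar by its 14 mm thickness from above; nothing stands beside it.
- knob_mark (a point): Tip of the knob's engraved mark (a pale groove along the top of the bar from the centre to the pointed nose), 30 mm from the knob's axis, on the bar's top face.
- foot: Rubber-faced clamp foot, 26 mm across, under the spindle; sprung (5 N per mm), it presses on the pipe with about 12 N when the knob is at 0, leaves the pipe from about 1 rad on and stands about 3.5 mm above it at 2.4 rad. Origin: that of the jig, moving up and down.
- pipe: Grey plastic pipe, 32 mm outside diameter, 260 mm long, about 0.1 kg, loose in the V-blocks. Origin: its centre, on its axis; y along the axis from head to tail. Starts with its head 25 to 60 mm from the end stop. At least the last 45 mm at the tail overhang the V-blocks, with free room beside and 30 mm below for fingers.
- pipe_head (a point): Centre of the pipe's end face towards the end stop.
- pipe_tail (a point): Centre of the pipe's other, free end face.
- stop_face (a point): Point of the end stop's face (a fixed, rigid steel plate, 70 mm wide, 90 mm high) that the centre of the pipe's head meets when the pipe is home.
- coupler: Bystander: grey plastic pipe coupler, an upright ring 42 mm across, 45 mm tall. Origin: centre of its underside.
- carton: Bystander: small cardboard carton 55 x 75 x 60 mm. Origin: centre of its underside.
- marker: Bystander: white marker pen with a grey cap, 130 mm long (along its y), 13 mm thick, lying on the bench. Origin: on the bench under its white barrel.

How it is judged (in metres and radians):
On the way, in this order (a step that is already met when the one before it is completed fails the run):
1. the knob is turned clockwise to the double line (at least 2.1 rad), with the pipe still within 8 mm of where it was (value of joint knob above 2.1 rad and distance of pipe from where it was at the start of the episode below 0.008 m), for 0.2 s.
2. with the knob still open (over 1.9 rad), the pipe's head is within 2.5 mm of the end stop (value of joint knob above 1.9 rad and y of pipe_head in the frame of jig below -0.1075 m and distance between pipe_head and stop_face below 0.006 m), for 0.2 s.
At the end, for the whole second after the job is handed in: The knob's mark is within 0.25 rad of the single line, the foot presses on the pipe with more than 3 N, and the pipe lies at rest in the V-blocks with its head within 2.5 mm of the end stop along the pipe (4 mm in all) (value of joint knob between -0.25 and 0.25 rad and contact force between foot and pipe above 3 N and y of pipe_head in the frame of jig below -0.1075 m and distance between pipe_head and stop_face below 0.004 m and linear speed of pipe below 0.01 m/s); the robot touches nothing.
It fails at once if the knob is overtightened, more than 0.45 rad anticlockwise past the single line (value of joint knob below -0.45 rad).
It fails at once if the coupler, the carton or the marker is moved by more than 25 mm (distance of any of coupler, carton, marker from where it was at the start of the episode above 0.025 m).
It also fails if it takes over 72 s, if anything falls off the work surface, if the arm or the gripper's body presses on something with over 40 N, if the wrist force passes 120 N, or if a joint passes its speed limit or range.

## Working session

There is one attempt and no reset: what is moved stays moved. The work goes in short steps, Python scripts to look and compute and a tool call to move; the robot and the scene stay as the last step left them, time stands still between calls to the robot, and variables do not carry over. Pictures are saved under pics/ and viewed, about 8 in all and at most 12, crops included, and the job is handed in when it is done.

Besides the shell and the picture viewer there is one more tool, called after ">>>" as a command line: name --pt "numbers of a row" for each row, then --argument value for the rest. play_rows: Moves the arm, as the interface text tells. Its arguments: {"type":"object","properties":{"plan":{"type":"array"},"grip_force":{"type":"number"}},"required":["plan"]}

```bash
mkdir -p pics; ls; cat > h.py <<'E'
import numpy as np,cv2
from rig import sense,optics,ctrl
def cap(n,f=None):
    c=optics.capture(n)
    if f: cv2.imwrite('pics/'+f,c['img'])
    return c
def ray(c,u,v):
    T=np.array(c['world_to_cam']);R=T[:3,:3];o=-R.T@T[:3,3]
    d=R.T@np.array([(u-c['cx'])/c['fx'],-(v-c['cy'])/c['fy'],-1]);return o,d
def atz(c,u,v,z):
    o,d=ray(c,u,v);return o+d*(z-o[2])/d[2]
def proj(c,p):
    T=np.array(c['world_to_cam']);q=T[:3,:3]@np.array(p)+T[:3,3]
    return c['cx']+c['fx']*q[0]/-q[2], c['cy']+c['fy']*-q[1]/-q[2]
E
python3 - <<'E'
from h import *
a=cap('scene','s0.png');b=cap('side','d0.png');
for c in(a,b):
    print({k:v for k,v in c.items() if k!='img'})
print(sense())
E
```

```text
pics
{'fx': 449.9431376238729, 'fy': 449.9431376238729, 'cx': 323.0039522712404, 'cy': 240.68285192521694, 'world_to_cam': array([[ 4.96903802e-01,  8.67726518e-01,  1.17175680e-02,
        -3.15972095e+02],
       [-5.34737038e-01,  2.95526958e-01,  7.91656565e-01,
         2.17690560e+02],
       [ 6.83478538e-01, -3.99642975e-01,  6.10853977e-01,
        -1.12734814e+03],
       [ 0.00000000e+00,  0.00000000e+00,  0.00000000e+00,
         1.00000000e+00]])}
{'fx': 610.0959656443729, 'fy': 610.0959656443729, 'cx': 306.6185836054008, 'cy': 237.7589209581361, 'world_to_cam': array([[-9.55528529e-01, -2.94478457e-01, -1.57375015e-02,
         5.55935912e+02],
       [ 2.20740497e-01, -7.49609446e-01,  6.23986628e-01,
        -1.80812937e+02],
       [-1.95547599e-01,  5.92763121e-01,  7.81276532e-01,
        -9.87569422e+02],
       [ 0.00000000e+00,  0.00000000e+00,  0.00000000e+00,
         1.00000000e+00]])}
{'time_s': 0.1, 'joints': array([-1.38039940e+00,  3.13394632e-01,  1.49837525e+00,  6.28966696e-06,
        1.33100072e+00, -2.23398646e-01]), 'dq': array([-0.00138606, -0.00106355, -0.00149297, -0.00030783,  0.00126092,
       -0.00201919]), 'tau': array([ 2.56222556e-03, -4.12897074e+01, -2.60143000e+01, -1.99045535e-04,
        3.02744826e-03,  2.63750110e-06]), 'eef_pos': array([ 211.04128015, -480.45799393,  230.78668241]), 'ee_rot': array([-5.88845087e-04,  9.78672879e-01,  2.05424073e-01,  1.27721558e-05]), 'force': array([ 0.30266403, -0.3294715 , -0.35138422]), 'wrist_torque': array([-0.01586114, -0.00919303, -0.02415182]), 'grip_width': 0.9970958807700809}
```

View pics/s0.png

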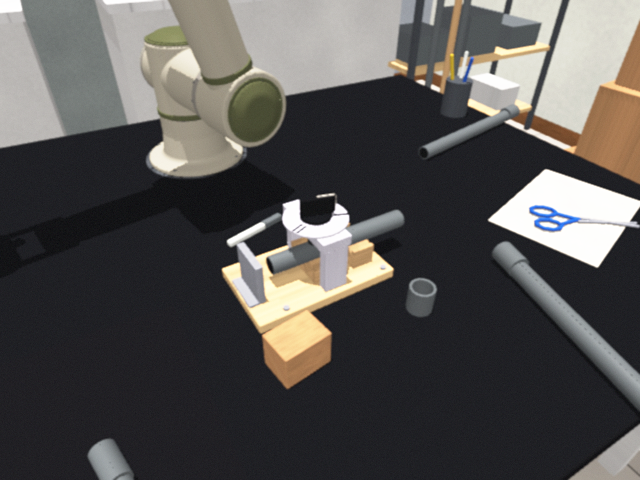

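View pics/d0.png

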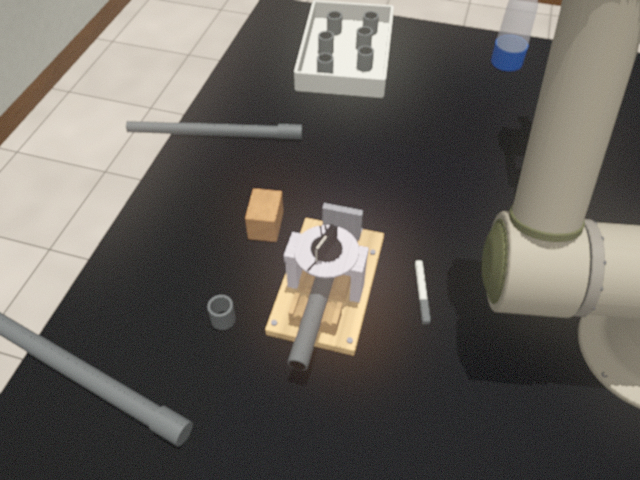

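```bash
python3 - <<'E'
import cv2,numpy as np
a=cv2.imread('pics/s0.png');b=cv2.imread('pics/d0.png')
A=cv2.resize(a[180:330,210:410],(800,600),interpolation=cv2.INTER_CUBIC)
B=cv2.resize(b[195:375,250:390],(467,600),interpolation=cv2.INTER_CUBIC)
cv2.imwrite('pics/c1.png',np.hstack([cv2.resize(a[185:305,210:410],(460,276),interpolation=cv2.INTER_CUBIC)]) )
o=np.zeros((600,800,3),np.uint8)
o[:, :400]=cv2.resize(a[185:275,265:325],(400,600),interpolation=cv2.INTER_CUBIC)
o[:,400:]=cv2.resize(b[205:325,280:360],(400,600),interpolation=cv2.INTER_CUBIC)
cv2.imwrite('pics/c2.png',cv2.convertScaleAbs(o,alpha=1.0,beta=0))
E
```

```text
(no output)
```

View pics/c2.png

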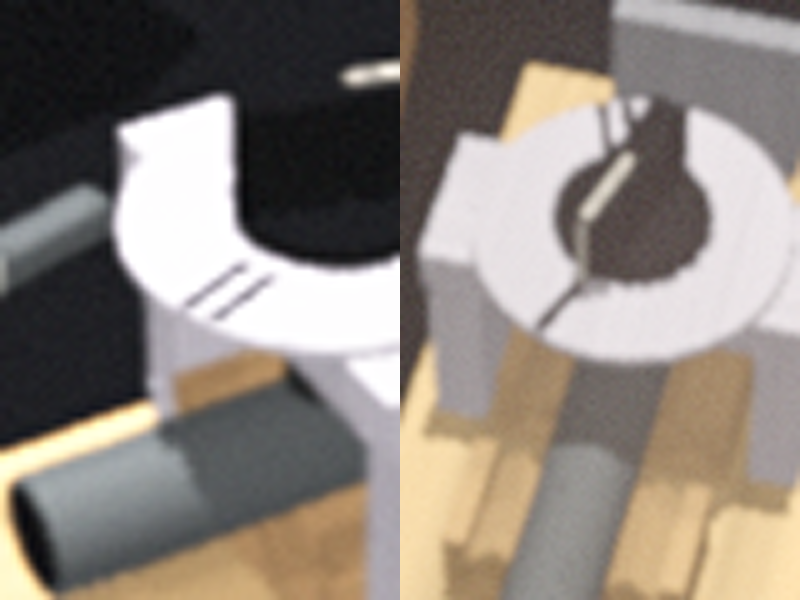

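```bash
cat > fit.py <<'E'
from h import *
a=optics.capture('scene');b=optics.capture('side')
S=atz(b,308.4,270.2,119);D=atz(b,322.8,225.8,119);D2=atz(a,295.3,231.5,119)
print('S',S,'D',D,'Dscene',D2,'len',np.linalg.norm(S-D),'exp',95.07)
v=S-D;yaw=np.arctan2(v[1],v[0])-np.pi/2
R=np.array([[np.cos(yaw),-np.sin(yaw)],[np.sin(yaw),np.cos(yaw)]])
O=(S+D)[:2]/2-R@[18.48,0]
print('yaw',yaw,'O',O)
for n,(u,w) in dict(br=(354,352),bl=(268,335),tr=(384,232)).items():
    print(n,R.T@(atz(b,u,w,18)[:2]-O))
for h in(140,145,150,155):
    t=R.T@(atz(b,316.8,248,h)[:2]-O); c=R.T@(atz(b,325.6,236.4,h)[:2]-O)
    print(h,'tip',t,np.hypot(*t),np.arctan2(t[1],t[0]),'ctr',c)
print('tail',R.T@(atz(b,300,363,55)[:2]-O),'head sc',R.T@(atz(a,272,266,55)[:2]-O), 'tail sc',R.T@(atz(a,402,223,55)[:2]-O))
for n,p in dict(grip=(0,0,137),stop=(0,-110,55)).items():
    q=np.append(R@p[:2]+O,p[2]);print(n,q,proj(a,q),proj(b,q))
E
python3 fit.py
```

```text
S [550.0578666   87.24566245 119.        ] D [553.60040271  -5.43926337 119.        ] Dscene [555.6579478  -3.4565586 119.       ] len 92.75260123361976 exp 95.07
yaw 0.03820268002910199 O [533.36261828  40.19738572]
br [-73.20999771 113.77062879]
bl [ 68.91894409 118.5540122 ]
tr [ -74.75239081 -141.19441963]
140 tip [12.54885303 16.52611662] 20.75057210845559 0.9213477587057168 ctr [ 4.79831405 -9.3479799 ]
145 tip [11.58030192 20.2595487 ] 23.33565310628214 1.0515230790118482 ctr [ 3.88121786 -5.44277271]
150 tip [10.61175081 23.99298077] 26.234945810053567 1.154376155481244 ctr [ 2.96412167 -1.53756552]
155 tip [ 9.6431997  27.72641285] 29.355498123985832 1.236084263555267 ctr [2.04702549 2.36764166]
tail [ -0.74181313 171.88700213] head sc [  5.00186157 -79.5845067 ] tail sc [ 20.29760296 172.1365811 ]
grip [533.36261828  40.19738572 137.        ] (np.float64(313.64726232137565), np.float64(206.49739844380207)) (np.float64(327.1239350614071), np.float64(242.66275992289968))
stop [537.56389099 -69.72235458  55.        ] (np.float64(252.97507915429884), np.float64(270.8488484205287)) (np.float64(341.2569115348234), np.float64(224.0963935412552))
```

>>> play_rows --pt "21.5 34.5 0 0 0 0.055 0" --pt "21.5 34.5 0 0 0 0.055 0" --pt "21.5 34.5 0 0 0 0.055 0" --pt "21.5 34.5 0 0 0 0.055 0" --pt "21.5 34.5 0 0 0 0.055 0" --grip_force 60

```text
time_s: 0.62
eef_pos: [317.0, -306.5, 228.8]
ee_rot: [-0.001, 0.941, 0.337, -0.001]
force: [0.7, -1.5, 0.4]
grip_width: 0.501
```

>>> play_rows --pt "21.5 34.5 0 0 0 0.055 0" --pt "21.5 34.5 0 0 0 0.055 0" --pt "21.5 34.5 0 0 0 0.055 0" --pt "21.5 34.5 0 0 0 0.055 0" --pt "21.5 34.5 0 0 0 0.055 0"

```text
time_s: 1.03
eef_pos: [424.9, -128.0, 229.1]
ee_rot: [-0.0, 0.883, 0.469, -0.0]
force: [1.0, -0.4, 0.4]
grip_width: 0.5
```

>>> play_rows --pt "21.5 34.5 0 0 0 0.055 0" --pt "21.5 34.5 0 0 0 0.055 0" --pt "21.5 34.5 0 0 0 0.055 0" --pt "0 0 0 0 0 0 0" --pt "0 0 0 0 0 0 0"

```text
time_s: 1.45
eef_pos: [491.7, -14.3, 228.8]
ee_rot: [-0.001, 0.836, 0.549, 0.0]
force: [0.2, -0.2, -1.0]
grip_width: 0.498
```

```bash
python3 - <<'E'
from h import *
c=cap('wrist','w0.png');print(c['world_to_cam'],c['fx'],c['cx'],c['cy'])
R=np.array([[1,-.04],[.04,1]])
for p in [(0,0,152),(18.5,47.5,119),(18.5,-47.5,119),(10.9,28,152)]:
    print(p,proj(c,[*(R@p[:2]+[534.5,41]),p[2]]))
E
```

```text
[[ 9.17956443e-01 -3.96677906e-01 -1.61489594e-03 -4.56323267e+02]
 [ 3.77892165e-01  8.75707743e-01 -3.00555253e-01 -1.34083704e+02]
 [ 1.20637805e-01  2.75286375e-01  9.53763038e-01 -4.32678023e+02]
 [ 0.00000000e+00  0.00000000e+00  0.00000000e+00  1.00000000e+00]] 421.36313037942733 320.32180207906106 243.11539570687756
(0, 0, 152) (np.float64(355.7408958366266), np.float64(127.56615294676352))
(18.5, 47.5, 119) (np.float64(346.1263174366298), np.float64(27.835342123214303))
(18.5, -47.5, 119) (np.float64(411.86327728160467), np.float64(185.34776671521547))
(10.9, 28, 152) (np.float64(352.53259900881665), np.float64(63.05762616927717))
```

View pics/w0.png

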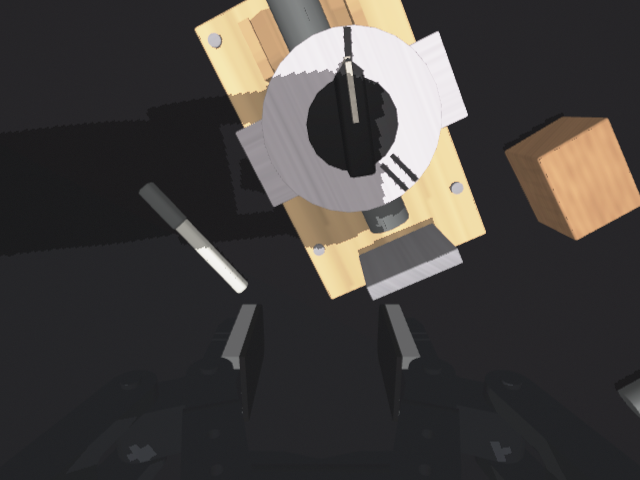

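```bash
python3 - <<'E'
from h import *
c=optics.capture('wrist')
S=atz(c,348,27,119);D=atz(c,410.5,184,119);v=S-D;yaw=np.arctan2(v[1],v[0])-np.pi/2
R=np.array([[np.cos(yaw),-np.sin(yaw)],[np.sin(yaw),np.cos(yaw)]])
O=(S+D)[:2]/2-R@[18.48,0];print(yaw,O,np.linalg.norm(v))
for h in(148,152,156):
    t=atz(c,349.5,63,h)[:2];m=atz(c,355,122.5,h)[:2];d=t-m
    print(h,'ctr',m,'len',np.hypot(*d),'mark world',np.arctan2(d[1],d[0]),'knob',1.2+yaw-np.arctan2(d[1],d[0]), 'tip dist O',np.hypot(*(t-O)),(lambda e:np.arctan2(e[1],e[0]))(t-O))
# pipe head at (385,232) lower edge top; head face centre z55
E
```

```text
0.022718122210982683 [534.73750467  41.52845024] 93.9242388554708
148 ctr [535.22062348  42.8761918 ] len 28.271306038916283 mark world 1.2820805650547826 knob -0.05936244284379999 tip dist O 29.700925361012544 1.2794075188091525
152 ctr [534.97776547  43.09488826] len 27.765761195434546 mark world 1.2820805650547817 knob -0.0593624428437991 tip dist O 29.336565083161247 1.2894326135769583
156 ctr [534.73490745  43.31358473] len 27.260216351952785 mark world 1.2820805650547848 knob -0.05936244284380221 tip dist O 28.97522718053236 1.299708800284627
```

>>> play_rows --pt "21 28 -10 0 0 0.06 0" --pt "21 28 -15 0 0 0.06 0" --pt "0 0 -30 0 0 0 0" --pt "0 0 0 0 0 0 0" --pt "0 0 0 0 0 0 0"

```text
time_s: 1.97
eef_pos: [534.3, 35.2, 174.3]
ee_rot: [0.001, 0.805, 0.593, 0.001]
force: [0.4, 0.7, 0.7]
grip_width: 0.503
```

>>> play_rows --pt "0 6.5 -10 0 0 0.01 0" --pt "0 0 -15 0 0 0 0" --pt "0 0 -10 0 0 0 0" --pt "0 0 0 0 0 0 0" --pt "0 0 0 0 0 0 0"

```text
time_s: 2.38
eef_pos: [534.7, 38.1, 142.3]
ee_rot: [0.003, 0.804, 0.595, 0.003]
force: [0.4, 0.5, -0.2]
grip_width: 0.502
```

>>> play_rows --pt "0 4 -5 0 0 0 0" --pt "0 1 -4 0 0 0 0" --pt "0 0.5 0 0 0 0 0" --pt "0 0 0 0 0 0 0"

```text
time_s: 2.72
eef_pos: [535.5, 43.6, 134.7]
ee_rot: [0.005, 0.804, 0.594, 0.004]
force: [-0.1, -0.2, -0.9]
grip_width: 0.501
```

```bash
python3 - <<'E'
from h import *
c=cap('wrist','w1.png')['img'];b=cap('side')['img'];s=cap('scene')['img']
o=np.zeros((600,800,3),np.uint8)
o[:,:400]=cv2.resize(c[150:480,210:430],(400,600));o[:300,400:]=cv2.resize(b[190:310,245:405],(400,300));o[300:,400:]=cv2.resize(s[160:280,240:400],(400,300))
cv2.imwrite('pics/c3.png',o);print(sense()['eef_pos'])
E
```

```text
[535.48911496  43.41742977 134.7475965 ]
```

View pics/c3.png

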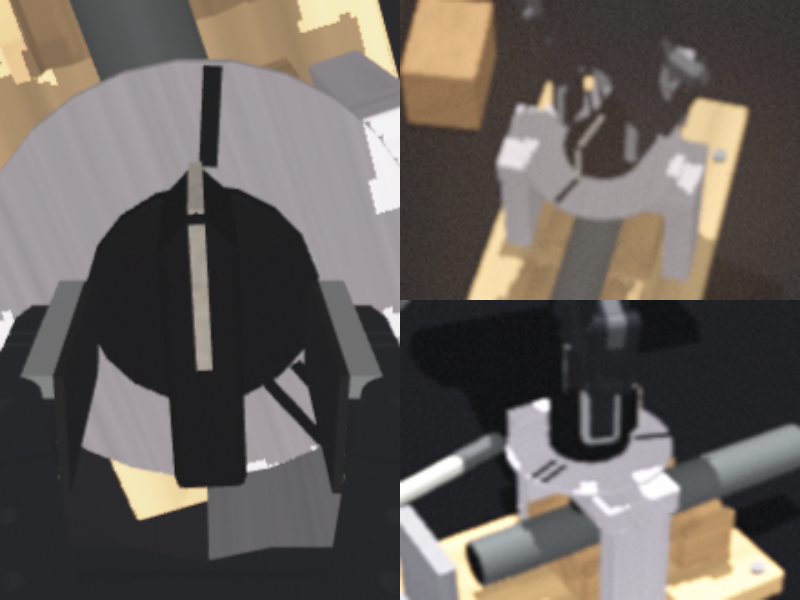

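>>> play_rows --pt "-0.5 -2 0 0 0 0 -1" --pt "0 0 0 0 0 0 -1" --pt "0 0 0 0 0 0 -1" --pt "0 0 0 0 0 0 -1" --pt "0 0 0 0 0 0 -1" --grip_force 50

```text
time_s: 3.28
eef_pos: [535.3, 41.2, 135.3]
ee_rot: [0.005, 0.804, 0.594, 0.005]
force: [0.4, 0.0, -0.7]
grip_width: 0.151
```

>>> play_rows --pt "0 0 0.3 0 0 -0.12 -1" --pt "0 0 0.3 0 0 -0.12 -1" --pt "0 0 0.3 0 0 -0.12 -1" --pt "0 0 0.3 0 0 -0.12 -1" --pt "0 0 0.3 0 0 -0.12 -1"

```text
time_s: 3.7
eef_pos: [534.7, 41.5, 136.8]
ee_rot: [0.005, 0.947, 0.32, 0.003]
force: [-0.3, 1.0, 1.1]
grip_width: 0.147
```

>>> play_rows --pt "0 0 0.3 0 0 -0.12 -1" --pt "0 0 0.3 0 0 -0.12 -1" --pt "0 0 0.3 0 0 -0.12 -1" --pt "0 0 0.3 0 0 -0.12 -1" --pt "0 0 0.3 0 0 -0.12 -1"

```text
time_s: 4.12
eef_pos: [534.4, 42.1, 138.4]
ee_rot: [0.005, 1.0, 0.014, 0.001]
force: [-0.2, 0.9, 0.7]
grip_width: 0.151
```

>>> play_rows --pt "0 0 0.3 0 0 -0.12 -1" --pt "0 0 0.3 0 0 -0.12 -1" --pt "0 0 0.3 0 0 -0.12 -1" --pt "0 0 0.3 0 0 -0.12 -1" --pt "0 0 0.3 0 0 -0.12 -1"

```text
time_s: 4.53
eef_pos: [534.5, 42.8, 140.0]
ee_rot: [0.005, 0.956, -0.294, -0.001]
force: [0.5, 1.1, -0.6]
grip_width: 0.15
```

```bash
python3 - <<'E'
from h import *
s=sense();q=s['ee_rot'];print(s['joints'],s['eef_pos'],s['force'],s['wrist_torque'],s['grip_width'],2*np.arctan2(q[2],q[1])-np.pi/2)
E
```

```text
[-0.13438837  0.42772453  1.585284   -0.00972492  1.13140398  2.03819428] [534.4722198   42.82842199 140.01665664] [ 0.49211286  1.08046038 -0.61052877] [ 0.23804435 -0.17529035  0.12715207] 0.14977988332436415 -2.168433331787552
```

>>> play_rows --pt "0 -0.5 0.3 0 0 -0.12 -1" --pt "0 -0.5 0.3 0 0 -0.12 -1" --pt "0 0 0.3 0 0 -0.12 -1" --pt "0 0 0.3 0 0 -0.12 -1" --pt "0 0 0.3 0 0 -0.09 -1"

```text
time_s: 4.95
eef_pos: [534.9, 43.4, 141.5]
ee_rot: [0.003, 0.827, -0.562, -0.001]
force: [0.7, 1.7, -1.3]
grip_width: 0.15
```

>>> play_rows --pt "0 0 0 0 0 0 -1" --pt "0 0 0 0 0 0 0" --pt "0 0 0 0 0 0 0" --pt "0 0 0 0 0 0 0"

```text
time_s: 5.28
eef_pos: [534.8, 43.3, 141.4]
ee_rot: [0.003, 0.828, -0.56, -0.002]
force: [-0.0, -0.1, 1.0]
grip_width: 0.499
```

>>> play_rows --pt "0 0 20 0 0 0 0" --pt "0 -10 30 0 0 0 0" --pt "0 -20 30 0 0 0 0" --pt "0 0 0 0 0 0 0"

```text
time_s: 5.62
eef_pos: [533.1, 12.9, 223.0]
ee_rot: [0.004, 0.831, -0.557, -0.004]
force: [0.5, -0.6, 0.3]
grip_width: 0.497
```

```bash
python3 - <<'E'
from h import *
s=sense();q=s['ee_rot'];print(s['joints'],s['eef_pos'],s['grip_width'],2*np.arctan2(q[2],q[1])-np.pi/2)
w=cap('wrist','w2.png')['img'];b=cap('side','d2.png')['img'];a=cap('scene','s2.png')['img']
o=np.zeros((600,800,3),np.uint8)
o[:300,:400]=cv2.resize(w,(400,300))
o[:300,400:]=cv2.resize(b[190:310,245:405],(400,300));o[300:,400:]=cv2.resize(b[230:380,220:420],(400,300));o[300:,:400]=cv2.resize(a[180:300,250:410],(400,300))
cv2.imwrite('pics/c4.png',o)
E
```

```text
[-0.19301746  0.3436825   1.47746359 -0.00539882  1.33054829  2.56001312] [533.13994526  12.9339196  222.98776366] 0.4973751442990345 -2.751719483724816
```

View pics/c4.png

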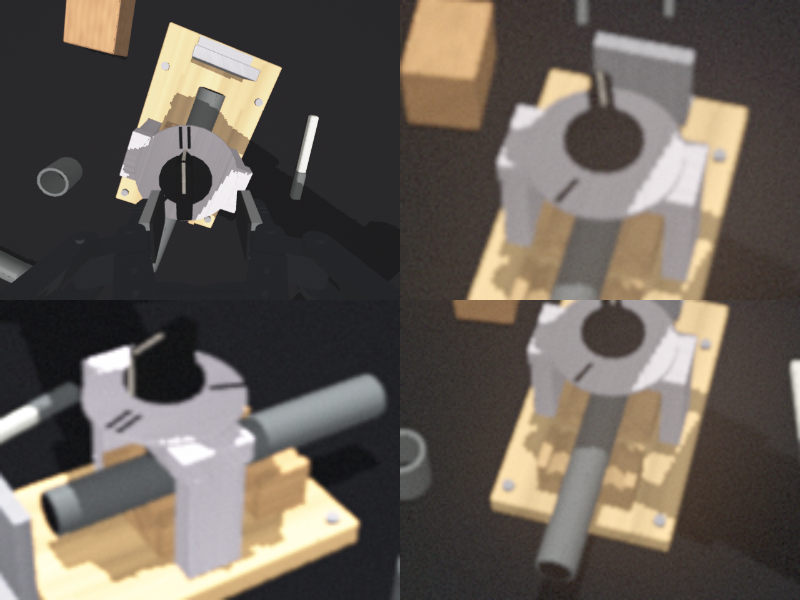

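>>> play_rows --pt "0 30 0 0 0 0.12 -1" --pt "0 30 0 0 0 0.12 -1" --pt "0 30 0 0 0 0.12 -1" --pt "0 30 0 0 0 0.12 -1" --pt "0 30 0 0 0 0.12 -1"

```text
time_s: 6.18
eef_pos: [528.2, 168.0, 210.4]
ee_rot: [0.011, 0.96, -0.278, -0.011]
force: [0.5, -1.0, 0.4]
grip_width: -0.0
```

>>> play_rows --pt "0 30 0 0 0 0.12 -1" --pt "0 30 0 0 0 0.12 -1" --pt "0 30 0 0 0 0.12 -1" --pt "0 15 0 0 0 0.12 -1" --pt "0 0 0 0 0 0.1 -1"

```text
time_s: 6.6
eef_pos: [522.5, 285.4, 201.9]
ee_rot: [0.016, 0.999, 0.025, -0.013]
force: [-0.1, -0.1, -0.8]
grip_width: 0.002
```

```bash
python3 - <<'E'
from h import *
s=sense();q=s['ee_rot'];print(s['joints'],s['eef_pos'],q,s['grip_width'],2*np.arctan2(q[2],q[1])-np.pi/2)
a=optics.capture('scene');b=optics.capture('side')
print(atz(b,298.5,363,55),atz(a,421,311,0))
cv2.imwrite('pics/d3.png',b['img'])
E
```

```text
[ 0.31348076  0.51171282  1.28482359 -0.02351462  1.37858447  1.83941834] [522.50080067 285.44302819 201.90897469] [ 0.01582761  0.9994842   0.02486127 -0.0127568 ] 0.001813673499519583 -1.5210583756651108
[528.22847094 212.58100341  55.        ] [694.65105663 144.64798428   0.        ]
```

>>> play_rows --pt "3 -10 -35 0.016 -0.012 -0.02 -1" --pt "3 -10 -35 0.016 -0.012 -0.02 -1" --pt "0 0 -35 0 0 0 -1" --pt "0 0 -25 0 0 0 -1" --pt "0 0 0 0 0 0 -1"

```text
time_s: 7.12
eef_pos: [527.0, 260.9, 65.9]
ee_rot: [-0.001, 1.0, -0.009, -0.0]
force: [-1.0, 0.1, -1.2]
grip_width: -0.0
```

>>> play_rows --pt "0 0 0 0 0 0 -1"

```text
time_s: 7.2
eef_pos: [526.7, 260.3, 65.4]
ee_rot: [-0.0, 1.0, -0.01, -0.001]
force: [-0.4, -0.3, 0.9]
grip_width: -0.0
```

>>> play_rows --pt "1.5 -6 -12 0 0 0 -1" --pt "0 -6 -9 0 0 0 -1" --pt "0 -6 0 0 0 0 -1" --pt "0 -4 0 0 0 0 -1" --pt "0 0 0 0 0 0 -1"

```text
time_s: 7.62
eef_pos: [530.7, 237.0, 49.4]
ee_rot: [-0.001, 1.0, -0.014, 0.002]
force: [-0.9, -0.2, -0.8]
grip_width: 0.0
```

>>> play_rows --pt "0 -4 0 0 0 0 -1" --pt "0 -4 0 0 0 0 -1" --pt "0 -4 0 0 0 0 -1" --pt "0 -3 0 0 0 0 -1"

```text
time_s: 7.95
eef_pos: [531.8, 221.5, 52.1]
ee_rot: [-0.002, 1.0, -0.014, 0.004]
force: [-0.3, 0.1, -0.5]
grip_width: -0.002
```

>>> play_rows --pt "-1 -3 -3 0 0 0 -1" --pt "-1 -3 -3 0 0 0 -1" --pt "0 -3 -1 0 0 0 -1" --pt "0 -3 -1 0 0 0 -1"

```text
time_s: 8.28
eef_pos: [530.2, 209.0, 44.5]
ee_rot: [-0.003, 1.0, -0.014, 0.005]
force: [1.1, 2.9, 1.3]
grip_width: 0.001
```

```bash
python3 - <<'E'
from h import *
print(sense()['force'])
b=cap('side')['img'];a=cap('scene')['img']
o=np.zeros((600,800,3),np.uint8)
o[:,:400]=cv2.resize(b[210:420,240:380],(400,600));o[:,400:]=cv2.resize(a[150:300,250:430],(400,333)).repeat(1,0)[:333].copy() if 0 else 0
o[:333,400:]=cv2.resize(a[170:320,230:410],(400,333))
cv2.imwrite('pics/c5.png',o)
E
```

```text
[1.13614917 2.90724909 1.31231663]
```

View pics/c5.png

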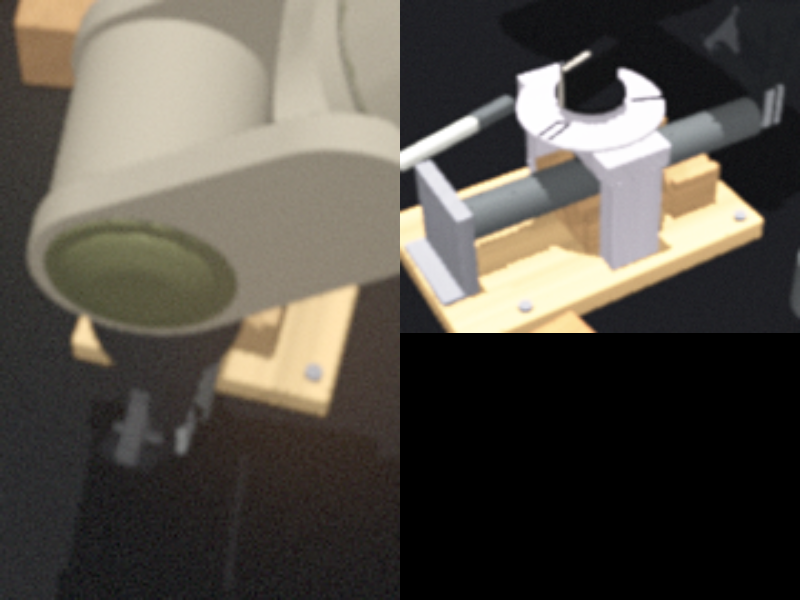

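>>> play_rows --pt "0 -2 0 0 0 0 -1" --pt "0 -2 0 0 0 0 -1"

```text
time_s: 8.55
eef_pos: [529.9, 205.9, 44.2]
ee_rot: [-0.004, 1.0, -0.014, 0.005]
force: [-0.6, 19.7, 1.1]
grip_width: -0.002
```

>>> play_rows --pt "0 -2 0 0 0 0 -1" --pt "0 -1 0 0 0 0 -1"

```text
time_s: 8.72
eef_pos: [529.7, 206.4, 44.5]
ee_rot: [-0.007, 1.0, -0.014, 0.006]
force: [-0.8, 5.0, 0.4]
grip_width: -0.001
```

>>> play_rows --pt "0 -1.5 0 0 0 0 -1" --pt "0 -1.5 0 0 0 0 -1" --pt "0 -1 0 0 0 0 -1"

```text
time_s: 8.97
eef_pos: [529.5, 206.6, 44.8]
ee_rot: [-0.011, 1.0, -0.014, 0.006]
force: [0.4, 7.1, 0.6]
grip_width: -0.001
```

>>> play_rows --pt "0 0 0 0 0 0 -1" --pt "0 0 0 0 0 0 -1"

```text
time_s: 9.13
eef_pos: [529.4, 207.0, 44.7]
ee_rot: [-0.011, 1.0, -0.014, 0.006]
force: [0.2, 0.1, 0.0]
grip_width: 0.004
```

>>> play_rows --pt "0 20 0 -0.011 0.006 0 -1" --pt "0 20 10 -0.011 0.006 0 -1" --pt "0 0 40 0 0 0 -1" --pt "0 0 40 0 0 0 0" --pt "0 0 40 0 0 0 0"

```text
time_s: 9.55
eef_pos: [523.9, 245.3, 169.2]
ee_rot: [0.005, 1.0, -0.014, -0.01]
force: [0.6, 0.0, 0.0]
grip_width: 0.274
```

>>> play_rows --pt "0 0 40 0 0 0 0" --pt "0 0 20 0 0 -0.1 0" --pt "0 -30 0 0 0 -0.12 0" --pt "0 -30 0 0 0 -0.12 0" --pt "0 -30 0 0 0 -0.12 0"

```text
time_s: 9.97
eef_pos: [524.9, 156.3, 242.3]
ee_rot: [0.002, 0.969, -0.246, -0.003]
force: [0.2, 0.1, 0.6]
grip_width: 0.5
```

>>> play_rows --pt "0 -30 0 0 0 -0.12 0" --pt "0 -30 0 0 0 -0.12 0" --pt "0 -30 0 0 0 -0.12 0" --pt "0 -20 0 0 0 -0.12 0" --pt "0 0 0 0 0 -0.1 0"

```text
time_s: 10.38
eef_pos: [523.4, 35.2, 242.5]
ee_rot: [0.003, 0.85, -0.527, -0.003]
force: [-0.5, 1.0, 0.6]
grip_width: 0.502
```

```bash
python3 - <<'E'
from h import *
s=sense();q=s['ee_rot'];print(s['joints'],s['eef_pos'],q,2*np.arctan2(q[2],q[1])-np.pi/2)
E
```

```text
[-1.55190754e-01  3.08579829e-01  1.47390180e+00 -2.36971030e-03
  1.36727122e+00  2.52636869e+00] [523.38206364  35.23250864 242.53078404] [ 0.00265738  0.84982042 -0.52705528 -0.003306  ] -2.681071005896147
```

>>> play_rows --pt "6 4 -20 0 0 -0.06 0" --pt "6 4 -25 0 0 -0.02 0" --pt "0 0 -15 0 0 0 0" --pt "0 0 0 0 0 0 0"

```text
time_s: 10.72
eef_pos: [535.6, 39.4, 181.4]
ee_rot: [0.003, 0.823, -0.567, -0.002]
force: [-0.3, -0.3, -0.5]
grip_width: 0.505
```

```bash
python3 - <<'E'
from h import *
s=sense();q=s['ee_rot'];print(s['eef_pos'],q,2*np.arctan2(q[2],q[1])-np.pi/2)
c=cap('wrist','w4.png');w=c['img'];b=cap('side','d4.png')['img'];a=cap('scene','s4.png')['img']
o=np.zeros((600,800,3),np.uint8)
o[:300,:400]=cv2.resize(w,(400,300));o[:300,400:]=cv2.resize(b[230:380,220:420],(400,300))
o[300:,:400]=cv2.resize(a[200:320,230:390],(400,300));o[300:,400:]=cv2.resize(b[190:310,265:425],(400,300))
cv2.imwrite('pics/c6.png',o)
E
```

```text
[535.59326083  39.38513011 181.35833221] [ 0.00319197  0.82342974 -0.56740574 -0.00199873] -2.777509911277737
```

View pics/c6.png

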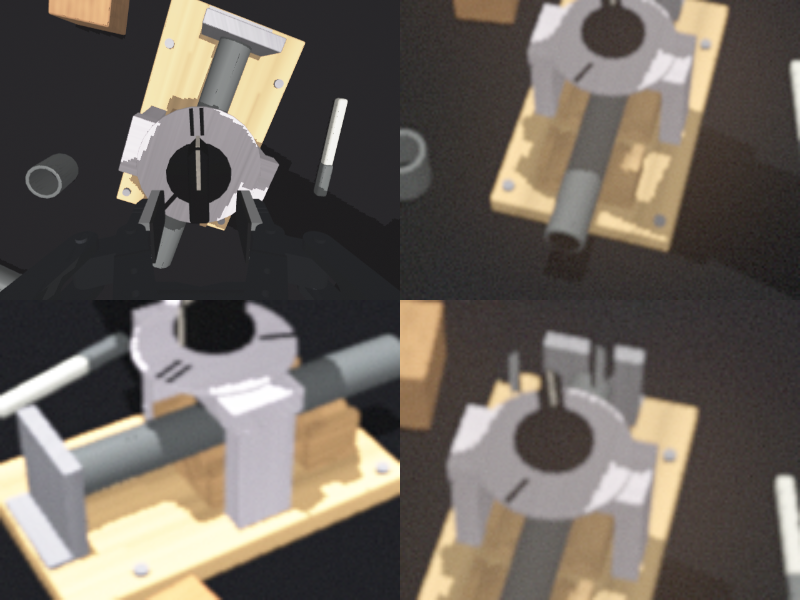

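>>> play_rows --pt "0 2 -15 0 0 0.02 0" --pt "0 1 -15 0 0 0 0" --pt "0 1 -6 0 0 0 0" --pt "0 0 -2 0 0 0 0" --pt "0 0 0 0 0 0 0"

```text
time_s: 11.28
eef_pos: [539.6, 43.1, 152.4]
ee_rot: [-0.0, 0.83, -0.558, 0.006]
force: [0.4, -0.4, -0.0]
grip_width: 0.502
```

>>> play_rows --pt "-4 -1 -5 0 0 0 0" --pt "-1 0 -4 0 0 0 0" --pt "0 0 -2 0 0 0 0" --pt "0 0 0 0 0 0 0"

```text
time_s: 11.62
eef_pos: [535.0, 41.7, 143.1]
ee_rot: [-0.001, 0.83, -0.558, 0.008]
force: [0.5, -0.4, 0.3]
grip_width: 0.5
```

>>> play_rows --pt "0 0.5 -1.5 0 0 0 -1" --pt "0 0 0 0 0 0 -1" --pt "0 0 0 0 0 0 -1" --pt "0 0 0 0 0 0 -1" --pt "0 0 0 0 0 0 -1"

```text
time_s: 12.03
eef_pos: [535.6, 42.3, 142.1]
ee_rot: [-0.002, 0.83, -0.558, 0.008]
force: [1.4, 0.2, 0.2]
grip_width: 0.155
```

>>> play_rows --pt "0 0 -0.3 0 0 0.12 -1" --pt "0 0 -0.3 0 0 0.12 -1" --pt "0 0 -0.3 0 0 0.12 -1" --pt "0 0 -0.3 0 0 0.12 -1" --pt "0 0 -0.3 0 0 0.12 -1"

```text
time_s: 12.45
eef_pos: [535.6, 42.3, 140.5]
ee_rot: [-0.004, 0.96, -0.278, 0.007]
force: [1.2, 0.9, -0.2]
grip_width: 0.151
```

>>> play_rows --pt "0 0 -0.3 0 0 0.12 -1" --pt "0 0 -0.3 0 0 0.12 -1" --pt "0 0 -0.3 0 0 0.12 -1" --pt "0 0 -0.3 0 0 0.12 -1" --pt "0 0 -0.3 0 0 0.12 -1"

```text
time_s: 12.87
eef_pos: [535.6, 42.4, 138.9]
ee_rot: [-0.006, 1.0, 0.031, 0.006]
force: [-1.3, 1.1, -0.1]
grip_width: 0.149
```

```bash
python3 - <<'E'
from h import *
s=sense();q=s['ee_rot'];print(s['joints'],s['eef_pos'],s['force'],q,2*np.arctan2(q[2],q[1])-np.pi/2)
E
```

```text
[-0.1456673   0.4227291   1.59613349  0.01467176  1.11370016  1.35754876] [535.56307928  42.37135638 138.94094278] [-1.25862536  1.11706079 -0.08490677] [-0.00568543  0.99950046  0.03057641  0.00561989] -1.5096320109396102
```

>>> play_rows --pt "0 0 -0.3 0 0 0.12 -1" --pt "0 0 -0.3 0 0 0.12 -1" --pt "0 0 -0.3 0 0 0.12 -1" --pt "0 0 -0.3 0 0 0.12 -1" --pt "0 0 -0.3 0 0 0.12 -1"

```text
time_s: 13.28
eef_pos: [535.5, 42.4, 137.4]
ee_rot: [-0.007, 0.942, 0.336, 0.004]
force: [-1.0, 1.5, 0.3]
grip_width: 0.149
```

>>> play_rows --pt "0 0 -0.3 0 0 0.12 -1" --pt "0 0 -0.3 0 0 0.12 -1" --pt "0 0 -0.3 0 0 0.12 -1" --pt "0 0 -0.3 0 0 0.1 -1" --pt "0 0 0 0 0 0 -1"

```text
time_s: 13.7
eef_pos: [535.5, 42.4, 136.2]
ee_rot: [-0.007, 0.833, 0.553, 0.002]
force: [-0.3, -0.9, -0.6]
grip_width: 0.149
```

```bash
python3 - <<'E'
from h import *
s=sense();q=s['ee_rot'];print(s['joints'],s['eef_pos'],s['force'],q,2*np.arctan2(q[2],q[1])-np.pi/2)
E
```

```text
[-0.1460024   0.43387421  1.58718824  0.01527481  1.1276048   0.24722465] [535.48436574  42.36901299 136.15687626] [-0.33569579 -0.90644715 -0.60558416] [-0.00748203  0.83341915  0.55258716  0.00199331] -0.39982618396975944
```

Target heading is −0.34; another +0.06, then release and look.

>>> play_rows --pt "0 0 -0.1 0 0 0.06 -1" --pt "0 0 0 0 0 0 -1"

```text
time_s: 13.87
eef_pos: [535.5, 42.4, 136.0]
ee_rot: [-0.007, 0.817, 0.576, 0.002]
force: [-0.6, 0.6, -0.1]
grip_width: 0.15
```

>>> play_rows --pt "0 0 0 0 0 0 0" --pt "0 0 0 0 0 0 0" --pt "0 0 0 0 0 0 0" --pt "0 0 20 0 0 0 0" --pt "0 0 30 0 0 0 0"

```text
time_s: 14.28
eef_pos: [532.6, 42.6, 182.0]
ee_rot: [-0.011, 0.821, 0.571, -0.002]
force: [0.5, 0.9, -0.1]
grip_width: 0.501
```

>>> play_rows --pt "-15 -22 30 0 0 0 0" --pt "-15 -20 0 0 0 0 0" --pt "0 0 0 0 0 0 0" --pt "0 0 0 0 0 0 0"

```text
time_s: 14.62
eef_pos: [503.4, -0.9, 219.2]
ee_rot: [-0.008, 0.823, 0.569, 0.001]
force: [0.1, 0.2, -0.3]
grip_width: 0.498
```

```bash
python3 - <<'E'
from h import *
s=sense();q=s['ee_rot'];print(s['eef_pos'],s['force'],2*np.arctan2(q[2],q[1])-np.pi/2)
c=cap('wrist','w5.png');w=c['img'];a=cap('scene','s5.png')['img']
o=np.zeros((600,800,3),np.uint8)
o[:480,:640]=w;o[400:,560:]=cv2.resize(a[200:320,230:370],(240,200))
cv2.imwrite('pics/c7.png',o)
E
```

```text
[503.40702065  -0.8526139  219.15903391] [ 0.06806696  0.15011832 -0.28813595] -0.361235791649966
```

View pics/c7.png

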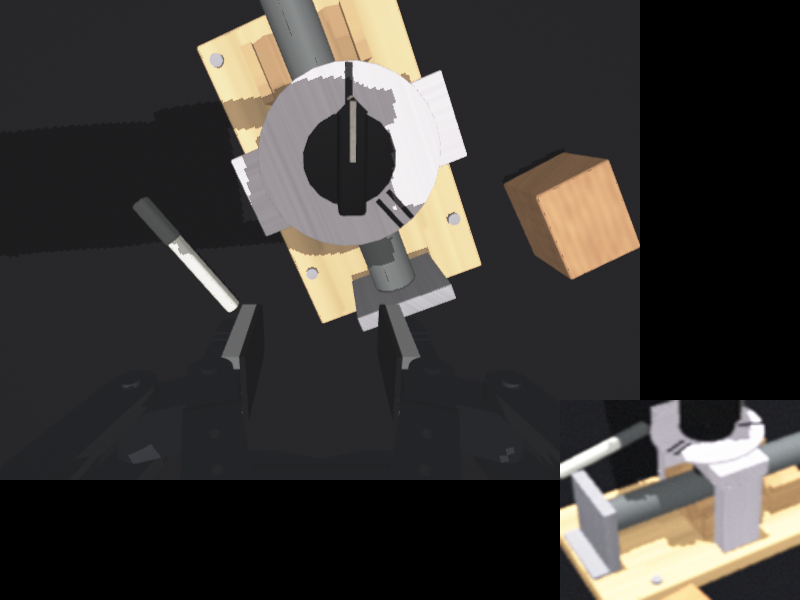

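```bash
python3 - <<'E'
from h import *
c=optics.capture('wrist')
S=atz(c,348.5,63,119);D=atz(c,404,216,119)
for u,v in((352.5,101),(352,101)):
  t=atz(c,u,v,152);m=atz(c,352.5,161,152);d=t-m
  v2=S-D;yaw=np.arctan2(v2[1],v2[0])-np.pi/2
  print(np.arctan2(d[1],d[0]),yaw,'knob',1.2+yaw-np.arctan2(d[1],d[0]),np.linalg.norm(v2))
  print('via axis', 1.2+.03-np.arctan2(t[1]-42,t[0]-534.7), m)
# pipe: tail in side and head in scene
R=np.array([[1,-.03],[.03,1]])
print(proj(c,[*(R@[0,-110]+[534.7,42]),71]),proj(c,[*(R@[0,-110]+[534.7,42]),55]))
E
```

```text
1.2348261928921336 0.031850568327462137 knob -0.0029756245646714863 90.16508080053083
via axis -0.005638266992234131 [535.43557328  44.18081638 152.        ]
1.2432567890223063 0.031850568327462137 knob -0.011406220694844205 90.16508080053083
via axis -0.013426618506446886 [535.43557328  44.18081638 152.        ]
(np.float64(399.04405842898734), np.float64(291.18297403090173)) (np.float64(395.6785392013574), np.float64(282.96775087676065))
```

```bash
python3 -c "
from rig import ctrl;print(ctrl.finish_job())"
```

```text
the job is handed in; nothing more can be done
None
```

I opened the clamp, slid the pipe home against the end stop, and re-clamped the knob at the single line. The job was handed in at about 15 s of the 72 s allowed. The hand-in gives no verdict.

- **Opening:** I turned the knob clockwise about 2.4 rad to the double line in one grasp, though the task said it would need more than one. The picture afterwards showed the mark between the two lines. The pipe tail was still where I first measured it.
- **Pipe:** I pushed the tail with the shut fingers. The force rose to about 20 N when the pipe met the stop, and it advanced no further when pushed again. Pictures taken after the push and after re-clamping both show the head at the stop.
- **Re-clamping:** I turned the knob back anticlockwise. The last wrist-camera measurement puts the mark within about 0.02 rad of the single line.
- **Bystanders and gripper:** The carton and marker look unmoved in the last picture. The coupler was last seen undisturbed just before re-clamping, and the arm went nowhere near it after that. The gripper was open and clear of everything when I handed in.

I could not measure the foot's force on the pipe. I infer about 12 N from the knob being at 0. None of the checks failed. The main disagreement was the wrist camera measuring the distance between the two dial marks about 5 mm short, 90 mm against 95 mm. That should not change the result.

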